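# Fetch the offset lever from the drawer and hold it level over its nest

## Task

Pull the wide drawer of the low grey cabinet out to its stop and leave it out, then lift the cast offset lever out of it, gripped across its arm at the balance point near the heavy boss. Finish while still holding the lever, level and still, about 5 cm clear above the nest fixture, with its boss directly over the round cup and its small end eye directly over the fork, so that the nest can be oiled before the lever goes in: do not let go and do not set it down. Do not knock over any of the glassware, bottles or the cell block standing around.

Things in the scene. Friction and masses are not known exactly. Their poses are not given: they have to be found in the camera images.
- cabinet_drawer0 (a joint): How far the drawer is pulled out, in m: 0 closed, 0.1256 at its stop. It slides out along the cabinet's own -x; light friction (about 1 N) and it stays where it is left. It may start up to 10 mm open.
- cabinet: Low fixed grey cabinet with one white-fronted drawer, 190 (x) x 290 (y) x 90 mm high; origin at the centre of its underside, on the worktop; its front looks along its own -x. Drawer inside 145 mm deep, 248 mm wide, floor 22 mm, side walls 68 mm and front panel 79 mm above the worktop; a small loose tube fitting lies at its back. A cell block stands on the cabinet top.
- cabinet_drawer0_handle (a point): Middle of the drawer's handle, a horizontal round steel bar 11 mm thick and 120 mm long along the cabinet's y, 35 mm in front of the drawer front (24 mm or more open behind it) and 52 mm above the worktop, 38 mm below the cabinet top; moves with the drawer. Axes as the cabinet's.
- lever: Loose cast steel lever, 196 mm long, lying in the drawer on its boss and eye, boss to the robot's left. Boss 48 mm dia, 32 mm high, 22 mm bore; arm 16 mm wide, flat sides, from 12 to 28 mm above the underside; eye 24 mm dia, 28 mm high. Origin: underside, below the balance point, on the arm's centre line 45 mm from boss axis, 115 mm from eye axis; x from boss to eye, z up. 0.3 to 0.65 kg.
- lever_boss (a point): Centre of the boss's underside, on the lever, at (-45, 0, 0) mm in the lever's frame.
- lever_eye (a point): Centre of the end eye's underside, on the lever, at (115, 0, 0) mm in the lever's frame.
- nest: Nest fixture fixed on the worktop: aluminium plate 224 x 84 x 10 mm; steel cup ring (68 mm outside, 54 mm inside, rim at 20 mm) round a 14 mm pin near one end, fork of two steel blocks (30 mm gap) at the other; pin and fork tops are highest, 24 mm above the worktop. Origin: on the worktop, below where the lever's balance point belongs; x from cup to fork, z up.
- nest_cup (a point): Centre of the cup's floor, 10 mm above the worktop, at (-45, 0, 10) mm in the nest's frame.
- nest_fork (a point): Middle of the fork's gap at plate level, 10 mm above the worktop, at (115, 0, 10) mm in the nest's frame.
- beaker: Bystander: empty glass beaker 56 mm diameter, 68 mm tall, origin under its centre.
- vial: Bystander: small capped vial 25 mm diameter, 50 mm tall, origin under its centre.
- bottle: Bystander: clear bottle with blue cap 56 mm diameter, 111 mm tall, origin under its centre.
- block: Bystander: dark cell block with a blue cap, 56 x 62 x 76 mm tall, standing loose on the cabinet top, origin under its centre.
- flask: Bystander: conical flask 63 mm diameter, 98 mm tall, origin under its centre.

How it is judged:
On the way, in this order (a step that is already met when the one before it is completed fails the run):
1. the drawer is pulled out to its stop (within 7 mm) (value of joint cabinet_drawer0 above 0.118 m), for 0.2 s.
2. the lever is lifted clear of the drawer, gripped within 15 mm of its balance point (contact force between lever and the fingers above 1 N and x of the grasp point in the frame of lever between -0.015 and 0.015 m and height (world z) of lever above 0.06 m and contact force between lever and cabinet below 0.2 N), for 0.2 s.
At the end, for the whole second after the job is handed in: Drawer still within 7 mm of its stop; lever held within 15 mm of its balance point, still, level within 5 degrees, touching neither nest nor cabinet, underside 50 to 105 mm above the worktop, boss within 15 mm of the cup centre and eye within 15 mm of the fork middle, seen from above (value of joint cabinet_drawer0 above 0.118 m and contact force between lever and the fingers above 1 N and x of the grasp point in the frame of lever between -0.015 and 0.015 m and angle between lever's own z axis and vertical below 0.09 rad and horizontal distance between lever_boss and nest_cup below 0.015 m and horizontal distance between lever_eye and nest_fork below 0.015 m and height (world z) of lever between 0.05 and 0.105 m and contact force between lever and nest below 0.2 N and contact force between lever and cabinet below 0.2 N and linear speed of lever below 0.02 m/s); the arm keeps its last pose, push and grip.
It fails at once if the beaker is knocked over (angle between beaker's own z axis and vertical above 0.6 rad).
It fails at once if the vial is knocked over (angle between vial's own z axis and vertical above 0.6 rad).
It fails at once if the bottle is knocked over (angle between bottle's own z axis and vertical above 0.6 rad).
It fails at once if the flask is knocked over (angle between flask's own z axis and vertical above 0.6 rad).
It fails at once if the block is knocked over (angle between block's own z axis and vertical above 0.6 rad).
It also fails if it takes over 48 s, if anything falls off the work surface, if the arm or the gripper's body presses on something with over 40 N, if the wrist force passes 120 N, or if a joint passes its speed limit or range.

## Robot

A 6-joint arm with a two-finger parallel gripper is mounted at the origin on a cart in front of the work surface, level with it; the furniture and walls round the work are solid. World frame = base frame: x ahead of the robot, y to its left, z up, the work surface at z = 0. Lengths are in m, angles in rad, forces in N, time in s.
With the tool pointing down it reaches from about 0.325 to 0.9 m from the base axis. Payload 6.1 kg.
Tool frame: the origin (TCP) lies midway between the tips of the shut fingers; the grasp point (between the pads) lies robot.grip_point_offset behind it (robot.grip_point_offset is the distance from the TCP to the grasp point, in m); z points along the fingers, y is the line along which they close (so a half turn about z gives the same grasp; the last joint's range is limited). The gripper opens to 85 mm and grips with 20 to 120 N. Pads are 22 mm wide; open, the fingers measure 114 mm over their backs; the gripper's body (76 mm by 85 mm) begins 54 mm behind the grasp point. The pads swing forward as they close: fully open they stand 13 mm farther back than shut.
Start: joints at [-1.432, 0.22, 1.526, -0, 1.395, -0.126], TCP at [0.164, -0.603, 0.231] pointing down, gripper open.
Joint ranges: [-2.98, 2.98], [-0.91, 2.08], [0.09, 2.57], [-1.24, 4.39], [0.2, 2.65], [-2.68, 2.68]. Speed limits (rad/s): [2.57, 2.57, 3.01, 3.14, 3.14, 3.14].

## Interface

Orientations are given as a unit quaternion [x, y, z, w].
In Python, from workcell import sense, capture, camera_info, job, robot gives the robot as it stands. The module is installed in compiled form; this text tells all that it offers.
- The arm moves only by the tool jog_arm, never from a script. Its argument "plan" is a list of rows, each a list of 5 numbers: the shift along the tool's x, y, z in m, then the turn about the tool's z in rad, then the closure in counts, from 0 (fully open) to 255 (shut). In form: [[dx, dy, dz, yaw, fingers], ...]. A call has exactly 5 rows; each row is the pose to reach, as a shift and turn from the pose commanded when the call began, along the tool's axes at that moment; what a row does not reach only later rows make up. A row lasts 1/12 s, in which the tool goes at most 41.7 mm and 7.16 degrees, less where a joint would pass 70% of its speed; a pose out of reach is approached as far as the arm can. A call with a gripper value outside its range is refused whole. The fingers move at their own pace and stop on an object; "newtons" is the grip in N (left out, the last holds). Time passes only in rows, so rows that repeat a pose let the fingers close, or fill a call up. It gives the time, the measured TCP pose, the force, the opening and the grip force at its end, in the units of the state.
- sense(): the state, without advancing time (a new reading comes with each control period).
- capture(name): name is "scene" or "top"; returns (picture, depth): 400x640x3 uint8, red, green, blue; 400x640 float32, m along the optical axis (not along the pixel's ray), 0 where there is no reading.
- camera_info(name): a dict with "intrinsics" (3x3 intrinsics, pixels), "world_from_camera" (4x4, takes a point from camera to world coordinates). Camera axes: x right, y up, looking along -z (the intrinsics and any distortion apply to the point x, -y, -z); pixel columns grow to the right and rows downward; lengths in m; the calibration is good to about 2 mm. A picture is of the moment at which its call begins. camera_info takes no time and is no camera call.
- job.job_done(): hands the job in; it is judged then, once.
The state is a dict: "t": time; "qpos": joint angles; "joint_vel": joint speeds; "joint_torque": joint torques, N m; "ee_pos": TCP position; "ee_rot": TCP orientation; "wrist_force": force on the tool from outside, world axes, zero at the start; "ft_torque": the same for the moment, N m; "opening": opening from 0.0 (shut) to 1.0 (fully open); "gripper_force": force on a finger pad.
Only numpy, scipy, OpenCV 4.12 (cv2) and the standard library are available. Lean on these libraries where they do the work, as an engineer would, in place of code of your own. Each camera call takes 0.05 s, during which the arm holds its last target. There are 200 camera calls.

## Working session

There is one attempt and no reset: what is moved stays moved. The work goes in short steps, Python scripts to look and compute and a tool call to move; the robot and the scene stay as the last step left them, time stands still between calls to the robot, and variables do not carry over. Pictures are saved under pics/ and viewed, at most 10 in all, crops included, and the job is handed in when it is done.

Besides the shell and the picture viewer there is one more tool, called after "Call:" by a JSON object that holds its "api" and its "payload". jog_arm: Moves the arm, as the interface text tells. Its arguments: {"type":"object","properties":{"plan":{"type":"array","items":{"type":"array","items":{"type":"number"}}},"newtons":{"type":"number"}},"required":["plan"]}

```bash
mkdir -p pics
cat > h.py <<'E'
import numpy as np, cv2
from workcell import sense, capture, camera_info, job, robot
def cloud(name):
    im,d=capture(name); ci=camera_info(name); K=np.array(ci["intrinsics"]); T=np.array(ci["world_from_camera"])
    v,u=np.mgrid[:400,:640]
    P=np.stack([(u-K[0,2])/K[0,0]*d,-(v-K[1,2])/K[1,1]*d,-d],-1)
    W=P@T[:3,:3].T+T[:3,3]; W[d==0]=np.nan
    return im,W
E
python3 - <<'E'
from h import *
print(sense(), robot.grip_point_offset)
for n in("scene","top"):
    im,W=cloud(n); ci=camera_info(n); print(n,ci); cv2.imwrite(f"pics/{n}0.png",im[...,::-1]); np.savez(f"{n}0.npz",im=im,W=W)
E
```

```text
{'t': 0.0, 'qpos': array([-1.43211512e+00,  2.21231174e-01,  1.52759971e+00, -2.22675677e-05,
        1.39469448e+00, -1.26103996e-01]), 'joint_vel': array([-0.00070212,  0.00039314, -0.00022786, -0.00083788, -0.00030935,
       -0.00232667]), 'joint_torque': array([ 2.34407889e-04, -4.96905863e+01, -3.89386189e+01, -1.72414889e-04,
        1.10574721e-02, -1.21520449e-05]), 'ee_pos': array([ 0.1634671 , -0.60262399,  0.23020215]), 'ee_rot': array([ 9.91248171e-01,  1.32008066e-01, -1.70364684e-05, -9.66266654e-04]), 'wrist_force': array([-0.09994088,  0.71702342, -0.22425123]), 'ft_torque': array([-0.03938419,  0.00562829, -0.04199047]), 'gripper_force': 0.0, 'opening': 0.9960075082208194} 0.0187
scene {'intrinsics': array([[420.90756407,   0.        , 321.71358202],
       [  0.        , 420.90756407, 199.01174492],
       [  0.        ,   0.        ,   1.        ]]), 'world_from_camera': array([[-0.47875325,  0.65029863, -0.58983643, -0.24526995],
       [-0.87791356, -0.36067743,  0.31492787,  0.45833699],
       [-0.00794352,  0.66859815,  0.74358148,  1.16252397],
       [ 0.        ,  0.        ,  0.        ,  1.        ]])}
top {'intrinsics': array([[494.46543478,   0.        , 322.01097611],
       [  0.        , 494.46543478, 204.09487093],
       [  0.        ,   0.        ,   1.        ]]), 'world_from_camera': array([[-0.02739914,  0.98299416, -0.18158131,  0.31214384],
       [-0.99960088, -0.02819343, -0.00179412,  0.00957376],
       [-0.00688301,  0.18145967,  0.9833743 ,  1.68907123],
       [ 0.        ,  0.        ,  0.        ,  1.        ]])}
```

View pics/scene0.png

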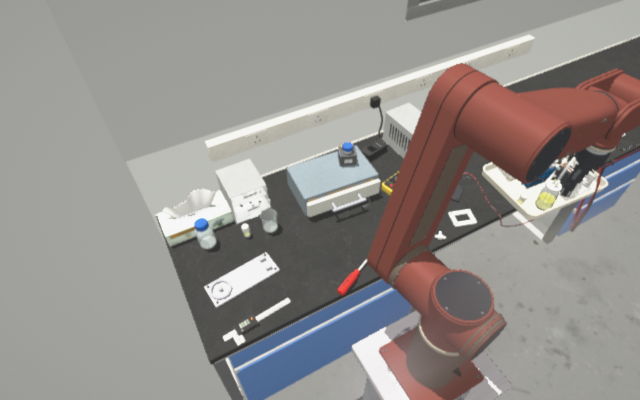

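View pics/top0.png

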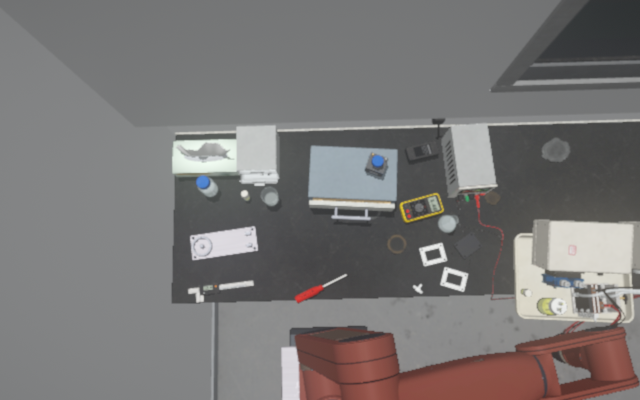

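The top view shows the cabinet at about (353,175), its handle at (351,215), and the nest at (224,243) with the cup at (203,246) and the fork at (252,239). The flask is at (447,224), beaker at (270,198), bottle at (207,187) and vial at (245,195).

Run:
```python
from h import *
f=np.load("top0.npz"); W=f["W"];im=f["im"].astype(int)
v,u=np.mgrid[:400,:640]
def rect(m,nm):
    p=W[m][:,:2]*1000; r=cv2.minAreaRect(p.astype(np.float32)); print(nm,m.sum(),"c,size,ang",np.round(r[0],1),np.round(r[1],1),round(r[2],2),"z",np.round(np.nanmedian(W[m][:,2]),4))
    return r
top=(u>300)&(u<405)&(v>140)&(v<225)
r=rect(top&(abs(W[...,2]-.09)<.006),"cabtop")
print(np.round(cv2.boxPoints(r)))
m=top&(W[...,2]>.03)&(W[...,2]<.065)&(v>208)
r=rect(m,"handle/low"); 
for vv in range(200,222,1): print(vv,np.round(W[vv,351],3), im[vv,351])
nest=(u>185)&(u<262)&(v>222)&(v<264)
b=im.sum(-1)
m=nest&(b>330)
r=rect(m,"nest");print(np.round(cv2.boxPoints(r)))
hi=nest&(W[...,2]>.0155)
r=rect(hi,"nest hi");print(np.round(cv2.boxPoints(r)))
for uu in range(190,262,6): print(uu,np.round(np.nanmax(W[228:262,uu,2]),3),end=' ')
for n,p in dict(flask=(447,224),beaker=(270,198),bottle=(207,187),vial=(245,195),block=(377,162)).items():
    print(n,np.round(W[p[1],p[0]],3))
big=cv2.resize(f["im"][215:270,180:270][...,::-1],None,fx=6,fy=6,interpolation=cv2.INTER_CUBIC); cv2.imwrite("pics/nest.png",big)
```

```text
cabtop 3651 c,size,ang [698.4 -93.4] [290.2 200. ] 85.85 z 0.0895
[[ 588. -231.]
 [ 788. -245.]
 [ 809.   44.]
 [ 609.   59.]]
handle/low 210 c,size,ang [ 575.8 -142.3] [245.   42.1] 88.3 z 0.0541
200 [ 0.631 -0.087  0.022] [151 136 110]
201 [nan nan nan] [185 176 157]
202 [ 0.614 -0.084  0.079] [216 213 202]
203 [ 0.612 -0.084  0.07 ] [222 223 217]
204 [ 0.608 -0.084  0.073] [221 222 217]
205 [ 0.603 -0.083  0.084] [207 208 204]
206 [ 0.6   -0.083  0.079] [169 170 166]
207 [ 0.599 -0.084  0.066] [130 132 128]
208 [ 0.599 -0.085  0.046] [122 123 120]
209 [ 0.6   -0.086  0.023] [103 104 103]
210 [ 0.6   -0.087  0.004] [65 66 67]
211 [ 0.598 -0.088 -0.009] [59 59 61]
212 [ 0.594 -0.087 -0.003] [59 60 61]
213 [ 0.59  -0.087 -0.003] [58 59 60]
214 [ 0.587 -0.087 -0.001] [61 62 63]
215 [ 0.583 -0.087 -0.003] [88 90 93]
216 [ 0.578 -0.086  0.006] [153 156 162]
217 [ 0.567 -0.083  0.055] [190 192 200]
218 [ 0.565 -0.083  0.049] [181 183 191]
219 [ 0.561 -0.083  0.052] [137 139 146]
220 [ 0.566 -0.086 -0.004] [84 85 88]
221 [ 0.562 -0.086  0.002] [74 75 76]
nest 1734 c,size,ang [489.  354.3] [ 89.5 231.4] 12.61 z 0.0094
[[420. 457.]
 [471. 232.]
 [558. 251.]
 [507. 477.]]
nest hi 230 c,size,ang [495.7 349.1] [ 80.3 218.5] 6.21 z 0.0188
[[444. 453.]
 [468. 236.]
 [547. 245.]
 [524. 462.]]
190 0.012 196 0.026 202 0.025 208 0.028 214 0.017 220 0.017 226 0.016 232 0.014 238 0.018 244 0.021 250 0.027 256 0.018 flask [ 0.534 -0.401  0.058]
beaker [ 0.651  0.193 -0.002]
bottle [0.672 0.388 0.108]
vial [0.653 0.272 0.054]
block [ 0.724 -0.166  0.167]
```

View pics/nest.png

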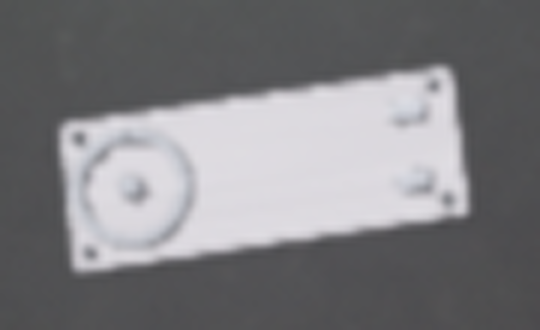

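The nest crop shows the pin at (133,187), plate corners at (62,125), (452,66), (468,213), (76,270) and fork blocks at (408,106), (415,178). The cup lies to the robot's left, so the lever and nest are oriented alike.

```bash
cat >> h.py <<'E'
def ray(name,u,v,z):
    ci=camera_info(name); K=np.array(ci["intrinsics"]); T=np.array(ci["world_from_camera"])
    d=T[:3,:3]@np.array([(u-K[0,2])/K[0,0],-(v-K[1,2])/K[1,1],-1]); return T[:3,3]+d*(z-T[2,3])/d[2]
def axes(s=None):
    from scipy.spatial.transform import Rotation as R
    s=s or sense(); return s, R.from_quat(s["ee_rot"]).as_matrix()
def togo(x,y,ztcp,yang):
    "shift in tool axes & yaw so that tool y points along world angle yang (mod 180), deg"
    s,M=axes(); d=M.T@(np.array([x,y,ztcp])-s["ee_pos"])
    a=np.degrees(np.arctan2(M[1,1],M[0,1])); w=(a-yang+90)%180-90
    print("shift",np.round(d,4),"yaw rad",round(np.radians(w),4),"or",round(np.radians(w-np.sign(w)*180),3),"tcp",np.round(s["ee_pos"],4),"tooly deg",round(a,2),"F",np.round(s["wrist_force"],1),"open",round(s["opening"],3),"grip",s["gripper_force"],"t",s["t"],"q",np.round(s["qpos"],2))
E
python3 - <<'E'
from h import *
c=lambda x,y:((x+.5)/6-.5+180,(y+.5)/6-.5+215)
P=[ray("top",*c(*p),.010)[:2] for p in((62,125),(452,66),(468,213),(76,270))]
print("corners",np.round(P,4),"center",np.round(np.mean(P,0),4))
ex=(P[1]-P[0]+P[2]-P[3]);print("x ang",np.degrees(np.arctan2(ex[1],ex[0])), np.linalg.norm(ex)/2)
pin=ray("top",*c(133,187),.024)[:2]; fk=np.mean([ray("top",*c(*p),.024)[:2] for p in((408,106),(415,178))],0)
e=fk-pin; print("pin",pin,"fork",fk,np.linalg.norm(e),np.degrees(np.arctan2(e[1],e[0])))
f=np.load("top0.npz"); im=f["im"];W=f["W"]
# cabinet top front edge / handle bar
g=im.sum(-1).astype(int)
for n,c0,lo,hi in(("bar",217,np.arange(336,369,4),None),):
    L=[]
    for u in lo:
        col=g[212:224,u]-g[212:224,u].min(); v=(col*np.arange(212,224)).sum()/col.sum(); L.append(ray("top",u,v,.0535)[:2])
    L=np.array(L); k=np.polyfit(L[:,1],L[:,0],1); print("bar x=%.4f*y+%.4f"%tuple(k), "ang",np.degrees(np.arctan(-k[0])))
row=g[214:220].max(0)[322:382]; print(row)
# cabinet top sides
m=(abs(im[...,2].astype(int)-im[...,0])<60)
for vv in(155,170,185,195): print(vv,g[vv,303:320].tolist(),g[vv,388:404].tolist())
big=cv2.resize(im[140:225,300:405][...,::-1],None,fx=6,fy=6,interpolation=cv2.INTER_CUBIC); cv2.imwrite("pics/cab.png",big)
togo(.563,-.085,.2,-4.1)
E
```

```text
corners [[0.5263 0.4672]
 [0.5539 0.2447]
 [0.4696 0.2358]
 [0.4436 0.4575]] center [0.4983 0.3513]
x ang -83.11764753615793 0.22368939689639442
pin [0.48823124 0.42256738] fork [0.50929871 0.26568454] 0.1582910737148717 -82.35162506625431
bar x=0.0748*y+0.5732 ang -4.276544844878434
[240 238 234 232 232 230 229 229 256 401 531 584 587 594 604 585 583 581
 579 578 578 577 579 581 579 576 578 579 579 582 584 586 588 588 589 592
 599 584 581 580 577 576 577 582 582 582 577 556 464 331 300 289 278 275
 265 245 237 227 228 228]
155 [258, 257, 257, 253, 252, 249, 277, 420, 502, 511, 512, 511, 510, 510, 512, 511, 508] [494, 494, 493, 492, 491, 493, 493, 492, 462, 367, 252, 233, 235, 233, 233, 230]
170 [253, 253, 253, 251, 251, 268, 379, 476, 507, 508, 510, 511, 512, 511, 510, 508, 507] [497, 502, 503, 501, 499, 499, 497, 491, 437, 320, 249, 239, 238, 238, 240, 238]
185 [246, 245, 244, 243, 259, 355, 461, 504, 507, 507, 507, 506, 506, 506, 506, 508, 507] [504, 506, 506, 508, 506, 505, 503, 494, 414, 266, 236, 239, 240, 237, 236, 232]
195 [245, 245, 247, 248, 283, 422, 499, 506, 505, 502, 501, 501, 500, 501, 500, 502, 503] [504, 505, 504, 504, 503, 500, 501, 492, 409, 262, 229, 236, 240, 240, 239, 233]
shift [ 0.521  -0.395   0.0311] yaw rad -1.2344 or 1.907 tcp [ 0.1635 -0.6027  0.2303] tooly deg -74.83 F [ 0.  -0.8  0.2] open 1.001 grip 0.0 t 0.1 q [-1.43  0.22  1.53  0.    1.39 -0.13]
```

View pics/cab.png

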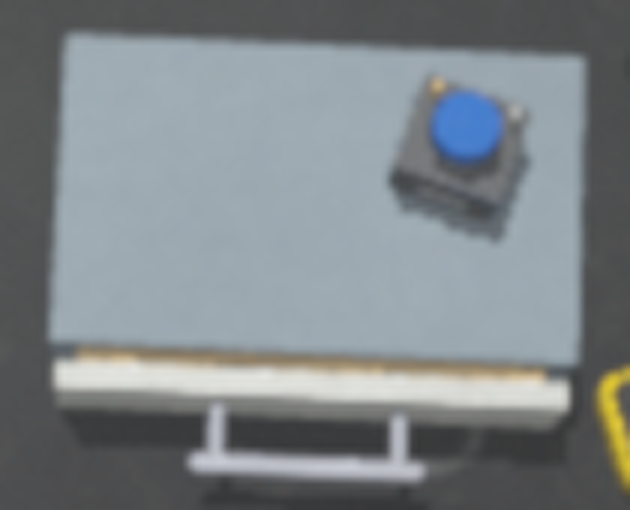

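Call:
{"api": "jog_arm", "payload": {"plan": [[0.032,-0.024,0,-0.12,185],[0.064,-0.048,0,-0.24,185],[0.096,-0.072,0,-0.36,185],[0.128,-0.096,0,-0.48,185],[0.16,-0.12,0,-0.6,185]], "newtons": 60}}

```text
t: 0.52
ee_pos: [0.2872, -0.4437, 0.2307]
ee_rot: [0.907, 0.421, 0.0, -0.0]
wrist_force: [1.1, -0.2, 0.3]
opening: 0.295
gripper_force: 0.0
```

Call:
{"api": "jog_arm", "payload": {"plan": [[0.04,-0.002,0,-0.12,185],[0.08,-0.004,0,-0.24,185],[0.12,-0.006,0,-0.36,185],[0.16,-0.008,0,-0.48,185],[0.2,-0.01,0,-0.6,185]]}}

```text
t: 0.93
ee_pos: [0.4094, -0.2849, 0.2311]
ee_rot: [0.742, 0.671, -0.0, -0.0]
wrist_force: [0.9, -0.2, 0.3]
opening: 0.275
gripper_force: 0.0
```

```bash
python3 -c "
from h import *
togo(.567,-.083,.2,-4.2)"
```

```text
shift [0.2167 0.1366 0.0311] yaw rad -0.027 or 3.115 tcp [ 0.4094 -0.2849  0.2311] tooly deg -5.75 F [ 0.9 -0.2  0.3] open 0.275 grip 0.0 t 0.9333 q [-0.77 -0.08  1.85  0.    1.38 -0.67]
```

Call:
{"api": "jog_arm", "payload": {"plan": [[0.034,0.022,0,-0.027,185],[0.068,0.044,0,-0.027,185],[0.102,0.065,0,-0.027,185],[0.136,0.086,0,-0.027,185],[0.17,0.107,0,-0.027,185]]}}

```text
t: 1.35
ee_pos: [0.5338, -0.1271, 0.231]
ee_rot: [0.734, 0.679, -0.0, -0.0]
wrist_force: [-0.1, -0.8, 0.2]
opening: 0.274
gripper_force: 0.0
```

Call:
{"api": "jog_arm", "payload": {"plan": [[0.03,0.02,0.01,0,185],[0.046,0.03,0.04,0,185],[0.046,0.03,0.07,0,185],[0.046,0.03,0.07,0,185],[0.046,0.03,0.07,0,185]]}}

```text
t: 1.77
ee_pos: [0.5647, -0.0849, 0.1591]
ee_rot: [0.734, 0.679, -0.002, -0.002]
wrist_force: [0.7, -0.3, 0.0]
opening: 0.276
gripper_force: 0.0
```

```bash
python3 -c "
from h import *
togo(.567,-.083,.033,-4.2)
im,W=cloud('scene'); cv2.imwrite('pics/s1.png',cv2.resize(im[130:270,260:460],None,fx=4,fy=4)[...,::-1])"
```

```text
shift [0.0019 0.0028 0.1261] yaw rad -0.0051 or 3.137 tcp [ 0.5647 -0.0849  0.1591] tooly deg -4.49 F [ 0.7 -0.3  0. ] open 0.276 grip 0.0 t 1.7667 q [-0.29  0.16  1.74 -0.    1.25 -0.21]
```

View pics/s1.png

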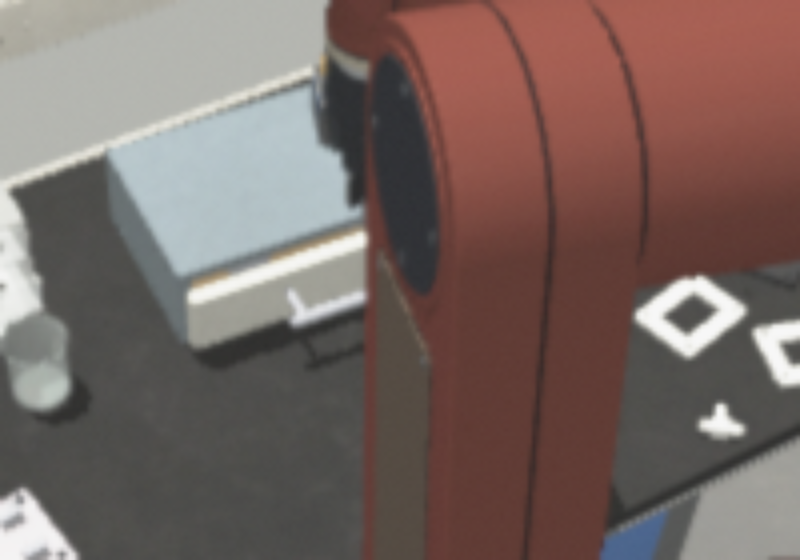

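The arm hides the handle in this view; I descend with force checks.

Call:
{"api": "jog_arm", "payload": {"plan": [[0.002,0.002,0.03,0,185],[0.002,0.002,0.06,0,185],[0.002,0.002,0.085,0,185],[0.002,0.002,0.1,0,185],[0.002,0.002,0.108,0,185]]}}

```text
t: 2.23
ee_pos: [0.5686, -0.0849, 0.0533]
ee_rot: [0.735, 0.678, -0.0, -0.0]
wrist_force: [-0.0, 0.3, -0.0]
opening: 0.27
gripper_force: 0.0
```

Call:
{"api": "jog_arm", "payload": {"plan": [[0,0,0.006,0,185],[0,0,0.012,0,185],[0,0,0.018,0,185],[0,0,0.018,0,185],[0,0,0.018,0,185]]}}

```text
t: 2.65
ee_pos: [0.5696, -0.0842, 0.0363]
ee_rot: [0.735, 0.679, 0.0, 0.001]
wrist_force: [-0.0, -0.1, 0.0]
opening: 0.276
gripper_force: 0.0
```

Call:
{"api": "jog_arm", "payload": {"plan": [[0,0,0,0,255],[0,0,0,0,255],[0,0,0,0,255],[0,0,0,0,255],[0,0,0,0,255]], "newtons": 60}}

```text
t: 3.07
ee_pos: [0.5693, -0.0839, 0.036]
ee_rot: [0.734, 0.679, 0.0, 0.0]
wrist_force: [-0.7, -0.5, 5.5]
opening: 0.099
gripper_force: 58.7
```

Call:
{"api": "jog_arm", "payload": {"plan": [[0,-0.012,0,0,255],[0,-0.034,0,0,255],[0,-0.058,0,0,255],[0,-0.082,0,0,255],[0,-0.1,0,0,255]]}}

```text
t: 3.48
ee_pos: [0.4689, -0.0763, 0.036]
ee_rot: [0.734, 0.679, 0.0, 0.001]
wrist_force: [1.0, -2.6, 3.7]
opening: 0.105
gripper_force: 61.9
```

Call:
{"api": "jog_arm", "payload": {"plan": [[0,-0.004,0,0,255],[0,-0.008,0,0,255],[0,-0.012,0,0,255],[0,-0.015,0,0,255],[0,-0.017,0,0,255]]}}

```text
t: 3.9
ee_pos: [0.4531, -0.0751, 0.036]
ee_rot: [0.734, 0.679, 0.0, 0.001]
wrist_force: [1.0, -2.7, 4.0]
opening: 0.1
gripper_force: 62.1
```

Call:
{"api": "jog_arm", "payload": {"plan": [[0,-0.003,0,0,255],[0,-0.006,0,0,255],[0,-0.008,0,0,255],[0,-0.01,0,0,255],[0,-0.01,0,0,255]]}}

```text
t: 4.32
ee_pos: [0.4498, -0.0749, 0.0363]
ee_rot: [0.735, 0.678, 0.006, 0.007]
wrist_force: [31.3, -1.6, -26.4]
opening: 0.106
gripper_force: 59.2
```

Call:
{"api": "jog_arm", "payload": {"plan": [[0,0.003,0,0,255],[0,0.006,0,0,255],[0,0.006,0,0,185],[0,0.006,0,0,185],[0,0.006,0,0,185]]}}

```text
t: 4.73
ee_pos: [0.447, -0.0736, 0.0344]
ee_rot: [0.734, 0.679, -0.0, -0.001]
wrist_force: [0.1, 2.2, -0.7]
opening: 0.275
gripper_force: 0.0
```

Call:
{"api": "jog_arm", "payload": {"plan": [[0,0,-0.02,0,185],[0,0,-0.06,0,185],[0,0,-0.1,0,185],[0,0,-0.14,0,185],[0,0,-0.18,0,185]]}}

```text
t: 5.15
ee_pos: [0.447, -0.0736, 0.2163]
ee_rot: [0.734, 0.679, -0.0, -0.001]
wrist_force: [0.4, -0.2, -0.3]
opening: 0.273
gripper_force: 0.0
```

Call:
{"api": "jog_arm", "payload": {"plan": [[0.04,0,0,0,100],[0.08,0,0,0,100],[0.12,0,0,0,100],[0.16,0,0,0,100],[0.2,0,0,0,100]]}}

```text
t: 5.57
ee_pos: [0.463, 0.1269, 0.2149]
ee_rot: [0.735, 0.678, -0.0, -0.0]
wrist_force: [0.9, 0.2, 0.2]
opening: 0.606
gripper_force: 0.0
```

```bash
python3 -c "
from h import *
togo(.49,-.08,.2,-4.2)
im,W=cloud('top'); np.savez('top2.npz',im=im,W=W); cv2.imwrite('pics/t2.png',cv2.resize(im[140:265,270:430],None,fx=5,fy=4.8,interpolation=2)[...,::-1] if 0 else cv2.resize(im[150:250,285:415],None,fx=6,fy=6,interpolation=2)[...,::-1])"
```

```text
shift [-0.2041  0.0434  0.0148] yaw rad -0.0063 or 3.135 tcp [0.463  0.1269 0.2149] tooly deg -4.56 F [0.9 0.2 0.2] open 0.606 grip 0.0 t 5.5667 q [ 0.1  -0.12  1.91  0.    1.35  0.18]
```

View pics/t2.png

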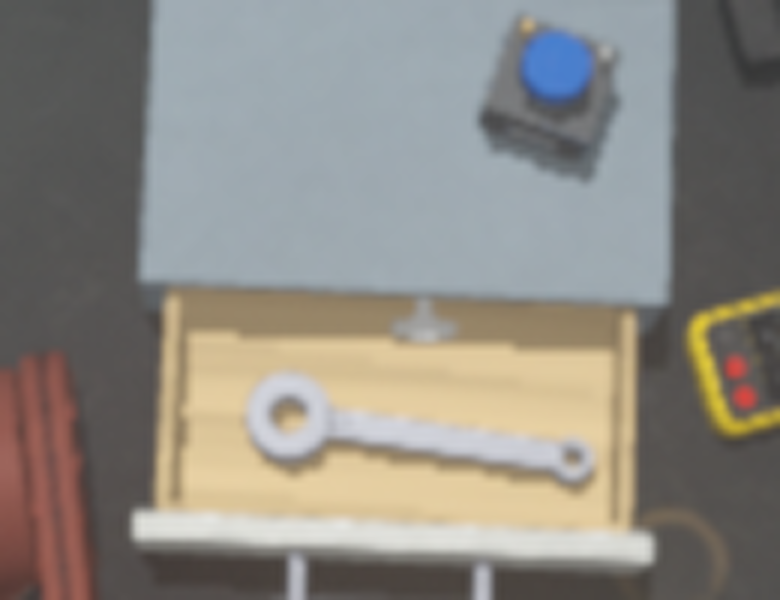

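The drawer is out. The boss is at crop (289,416) and the eye at (572,460); the tube fitting at (425,322) is out of the way.

Run:
```python
from h import *
c=lambda x,y:((x+.5)/6-.5+285,(y+.5)/6-.5+150)
b=ray("top",*c(289,416),.054)[:2]; e=ray("top",*c(572,460),.050)[:2]
d=e-b; L=np.linalg.norm(d); p=b+d/L*.045; a=np.degrees(np.arctan2(d[1],d[0]))
print(b,e,L,a,"bal",p)
# check by depth: points above floor in drawer
W=np.load("top2.npz")["W"]; m=(np.abs(W[...,2]-.05)<.012)&(abs(W[...,0]-p[0])<.06)&(abs(W[...,1]-p[1]+.03)<.12)
q=W[m]; ii=abs(q[:,1]-p[1])<.012; print(ii.sum(),np.median(q[ii],0))
fr=[ray("top",*c(*t),.079)[:2] for t in((134,512),(652,534))]; print("front panel outer top",fr)
togo(p[0],p[1],.12,a+90)
```

```text
[ 0.56265569 -0.02195594] [ 0.53402372 -0.17873412] 0.15937121775408952 -100.3497144668291 bal [ 0.55457117 -0.06622377]
38 [ 0.55458883 -0.06640072  0.04888699]
front panel outer top [array([0.50827818, 0.06472692]), array([ 0.48828033, -0.2169207 ])]
shift [-0.1928  0.1067  0.0938] yaw rad 0.1052 or -3.036 tcp [0.4627 0.1336 0.2149] tooly deg -4.32 F [-2.9  3.  -0.6] open 0.608 grip 0.0 t 5.6167 q [ 0.11 -0.12  1.91  0.01  1.35  0.19]
```

Call:
{"api": "jog_arm", "payload": {"plan": [[-0.036,0.02,0,0.05,135],[-0.072,0.04,0,0.105,135],[-0.108,0.06,0,0.105,135],[-0.144,0.08,0,0.105,135],[-0.18,0.1,0.01,0.105,135]], "newtons": 100}}

```text
t: 6.03
ee_pos: [0.5502, -0.0632, 0.2067]
ee_rot: [0.769, 0.639, 0.001, 0.001]
wrist_force: [1.0, -0.1, 0.9]
opening: 0.47
gripper_force: 0.0
```

Call:
{"api": "jog_arm", "payload": {"plan": [[-0.012,0.006,0.03,0,135],[-0.012,0.006,0.06,0,135],[-0.012,0.006,0.085,0,135],[-0.012,0.006,0.085,0,135],[-0.012,0.006,0.085,0,135]]}}

```text
t: 6.45
ee_pos: [0.5508, -0.0739, 0.1185]
ee_rot: [0.769, 0.639, -0.001, -0.002]
wrist_force: [-0.0, -0.6, 0.3]
opening: 0.468
gripper_force: 0.0
```

```bash
python3 -c "
from h import *
togo(.5546,-.0662,.028,-10.3)"
```

```text
shift [0.0082 0.0028 0.0905] yaw rad -0.0044 or 3.137 tcp [ 0.5508 -0.0739  0.1185] tooly deg -10.55 F [-0.  -0.6  0.3] open 0.468 grip 0.0 t 6.45 q [-0.28  0.17  1.81  0.    1.17 -0.09]
```

Call:
{"api": "jog_arm", "payload": {"plan": [[0.008,0.003,0.02,0,135],[0.008,0.003,0.045,0,135],[0.008,0.003,0.065,0,135],[0.008,0.003,0.08,0,135],[0.008,0.003,0.09,0,135]]}}

```text
t: 6.87
ee_pos: [0.5579, -0.0668, 0.0311]
ee_rot: [0.769, 0.639, 0.0, 0.0]
wrist_force: [-0.1, 0.4, -0.5]
opening: 0.47
gripper_force: 0.0
```

Call:
{"api": "jog_arm", "payload": {"plan": [[0,0,0,0,135],[0,0,0,0,255],[0,0,0,0,255],[0,0,0,0,255],[0,0,0,0,255]]}}

```text
t: 7.28
ee_pos: [0.5591, -0.0674, 0.0328]
ee_rot: [0.769, 0.639, 0.001, 0.001]
wrist_force: [0.2, 1.4, 7.1]
opening: 0.159
gripper_force: 99.6
```

Call:
{"api": "jog_arm", "payload": {"plan": [[0,0,0,0,255],[0,0,-0.002,0,255],[0,0,-0.005,0,255],[0,0,-0.01,0,255],[0,0,-0.015,0,255]]}}

```text
t: 7.7
ee_pos: [0.5565, -0.067, 0.0452]
ee_rot: [0.769, 0.639, -0.0, -0.001]
wrist_force: [-0.2, 0.6, -3.5]
opening: 0.158
gripper_force: 98.0
```

Call:
{"api": "jog_arm", "payload": {"plan": [[0,0,-0.015,0,255],[0,0,-0.035,0,255],[0,0,-0.06,0,255],[0,0,-0.08,0,255],[0,0,-0.085,0,255]]}}

```text
t: 8.12
ee_pos: [0.5596, -0.0678, 0.1347]
ee_rot: [0.769, 0.639, 0.002, 0.003]
wrist_force: [1.8, -0.2, -2.5]
opening: 0.162
gripper_force: 98.3
```

```bash
python3 -c "
from h import *
togo(.494,.378,.10,7.3)"
```

```text
shift [ 0.4263 -0.1463  0.0336] yaw rad -0.3114 or 2.83 tcp [ 0.5596 -0.0678  0.1347] tooly deg -10.54 F [ 1.8 -0.2 -2.5] open 0.162 grip 98.25761318206787 t 8.1167 q [-0.26  0.16  1.79 -0.    1.19 -0.08]
```

Call:
{"api": "jog_arm", "payload": {"plan": [[0.015,-0.005,0,0,255],[0.042,-0.014,0,0,255],[0.075,-0.026,0,0,255],[0.11,-0.038,0,0,255],[0.145,-0.05,0,0,255]]}}

```text
t: 8.53
ee_pos: [0.5336, 0.0856, 0.1295]
ee_rot: [0.769, 0.639, -0.0, -0.0]
wrist_force: [-0.1, 0.6, -4.0]
opening: 0.162
gripper_force: 98.2
```

Call:
{"api": "jog_arm", "payload": {"plan": [[0.035,-0.012,0,0,255],[0.07,-0.024,0,0,255],[0.105,-0.036,0,0,255],[0.14,-0.048,0,0,255],[0.175,-0.06,0,0,255]]}}

```text
t: 8.95
ee_pos: [0.5065, 0.2691, 0.1295]
ee_rot: [0.769, 0.639, -0.001, -0.0]
wrist_force: [0.1, -0.2, -3.5]
opening: 0.162
gripper_force: 98.2
```

Call:
{"api": "jog_arm", "payload": {"plan": [[0.03,-0.01,0,-0.05,255],[0.055,-0.019,0,-0.11,255],[0.08,-0.027,0,-0.19,255],[0.098,-0.033,0,-0.26,255],[0.106,-0.036,0,-0.31,255]]}}

```text
t: 9.37
ee_pos: [0.4903, 0.3808, 0.1292]
ee_rot: [0.659, 0.752, -0.0, -0.001]
wrist_force: [0.2, -0.5, -4.0]
opening: 0.16
gripper_force: 98.1
```

Call:
{"api": "jog_arm", "payload": {"plan": [[0,0,0,0,255],[0,0,0,0,255],[0,0,0,0,255],[0,0,0,0,255],[0,0,0,0,255]]}}

```text
t: 9.78
ee_pos: [0.492, 0.3774, 0.1303]
ee_rot: [0.662, 0.75, -0.0, 0.0]
wrist_force: [-0.4, 0.1, -4.6]
opening: 0.159
gripper_force: 98.1
```

```bash
python3 -c "
from h import *
togo(.494,.378,.09,7.3)
im,W=cloud('scene');np.savez('s3.npz',im=im,W=W); cv2.imwrite('pics/s3.png',cv2.resize(im[220:320,180:310],None,fx=6,fy=6,interpolation=2)[...,::-1])
im,W=cloud('top');np.savez('t3.npz',im=im,W=W); cv2.imwrite('pics/t3.png',cv2.resize(im[205:275,180:280],None,fx=7,fy=7,interpolation=2)[...,::-1])"
```

```text
shift [0.0004 0.0021 0.0403] yaw rad -0.0033 or 3.138 tcp [0.492  0.3774 0.1303] tooly deg 7.11 F [-0.4  0.1 -4.6] open 0.159 grip 98.13141345977783 t 9.7833 q [ 0.53  0.3   1.63 -0.    1.21  0.4 ]
```

View pics/s3.png

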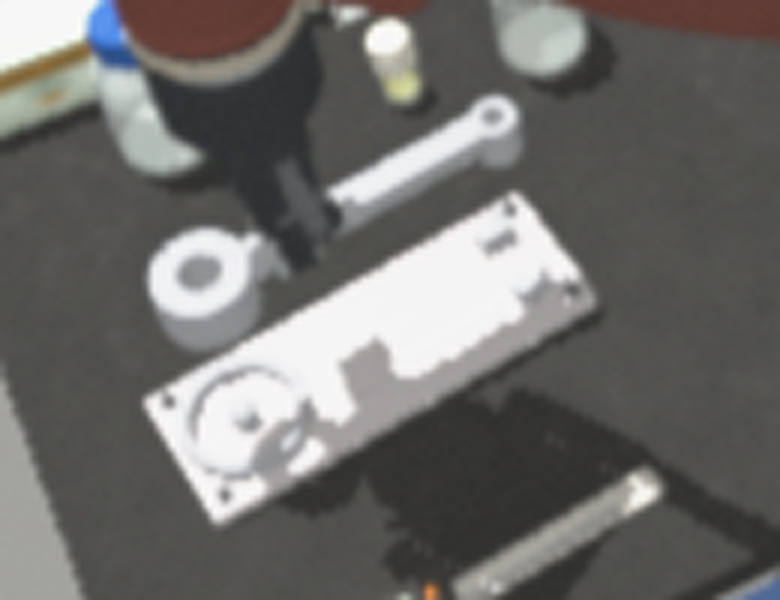

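View pics/t3.png

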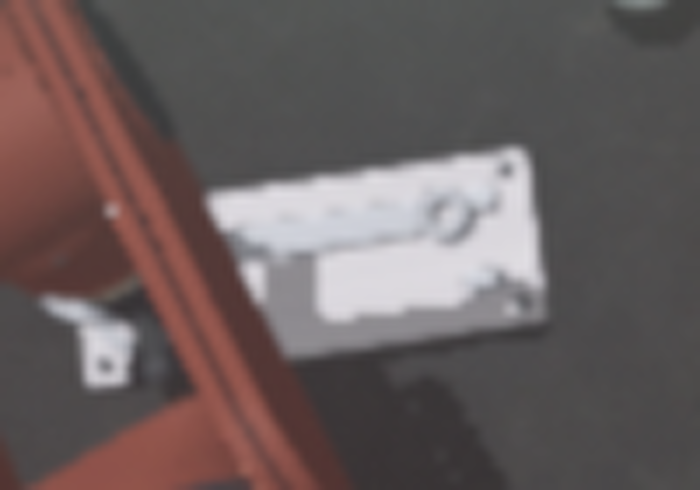

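The lever hangs over the nest. In the scene crop, the boss top is at (200,270) and the eye top at (494,117), with the pin at (250,415) and the fork blocks at (498,243) and (537,287).

Run:
```python
from h import *
c=lambda x,y:((x+.5)/6-.5+180,(y+.5)/6-.5+220)
W=np.load("s3.npz")["W"]
def zz(x,y):
    u,v=map(round,c(x,y)); return np.round(np.nanmedian(W[v-1:v+2,u-1:u+2].reshape(-1,3),0),3)
print("boss ring pts",zz(165,270),zz(232,262),"eye",zz(478,115),zz(508,122),"arm",zz(380,190),zz(440,155))
for h in(.118,.124):
  b=ray("scene",*c(200,270),h+.032)[:2]; e=ray("scene",*c(494,117),h+.028)[:2]; print(h,b,e,np.linalg.norm(e-b),np.degrees(np.arctan2(*(e-b)[::-1])))
p=ray("scene",*c(250,415),.024)[:2]; f=np.mean([ray("scene",*c(*t),.024)[:2] for t in((498,240),(538,284))],0); print("pin",p,"fork",f,np.linalg.norm(f-p))
t=lambda x,y:((x+.5)/7-.5+180,(y+.5)/7-.5+205)
print("eye top cam",ray("top",*t(450,216),.15)[:2])
```

```text
boss ring pts [0.494 0.435 0.151] [0.485 0.406 0.149] eye [0.513 0.268 0.144] [0.502 0.257 0.145] arm [0.493 0.328 0.145] [0.498 0.294 0.145]
0.118 [0.48779831 0.42024589] [0.5062302  0.26178241] 0.15953183876184487 -83.36537939829526
0.124 [0.4834543  0.42047161] [0.50179449 0.26294257] 0.15859306531552117 -83.35928234267739
pin [0.48281059 0.42165686] fork [0.50174961 0.26491411] 0.15788278947959636
eye top cam [0.50359477 0.25980406]
```

Call:
{"api": "jog_arm", "payload": {"plan": [[0.003,0,0.005,0,255],[0.003,0,0.015,0,255],[0.003,0,0.027,0,255],[0.003,0,0.037,0,255],[0.003,0,0.043,0,255]]}}

```text
t: 10.3
ee_pos: [0.4898, 0.3805, 0.0844]
ee_rot: [0.661, 0.75, -0.002, -0.001]
wrist_force: [-0.1, 0.3, -4.0]
opening: 0.157
gripper_force: 98.1
```

Call:
{"api": "jog_arm", "payload": {"plan": [[0,0,0,0,255],[0,0,0,0,255],[0,0,0,0,255],[0,0,0,0,255],[0,0,0,0,255]]}}

```text
t: 10.72
ee_pos: [0.4919, 0.3817, 0.0883]
ee_rot: [0.661, 0.75, 0.001, 0.0]
wrist_force: [-0.7, -0.2, -3.6]
opening: 0.156
gripper_force: 98.1
```

```bash
python3 -c "
from h import *
togo(.493,.38,.087,7.3); print(sense()['joint_vel'])
im,W=cloud('scene');np.savez('s4.npz',im=im,W=W); cv2.imwrite('pics/s4.png',cv2.resize(im[220:320,180:310],None,fx=6,fy=6,interpolation=2)[...,::-1])"
```

```text
shift [-0.0018  0.0009  0.0013] yaw rad -0.0014 or 3.14 tcp [0.4919 0.3817 0.0883] tooly deg 7.22 F [-0.7 -0.2 -3.6] open 0.156 grip 98.11281323432922 t 10.7167 q [ 0.53  0.35  1.65 -0.    1.14  0.41]
[-1.61080918e-03  5.34403687e-05  1.48645441e-03 -7.01402596e-04
  1.53870548e-03 -1.47595032e-03]
```

View pics/s4.png

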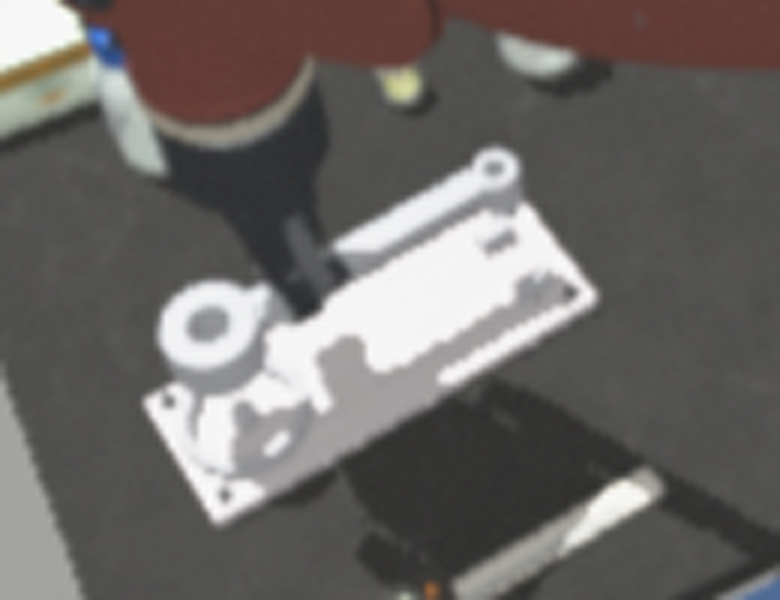

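The boss top is at (209,323) and the eye top at (495,169), above the cup and fork. I'll check the numbers and the drawer before handing in.

Run:
```python
from h import *
c=lambda x,y:((x+.5)/6-.5+180,(y+.5)/6-.5+220)
W=np.load("s4.npz")["W"]
def zz(x,y):
    u,v=map(round,c(x,y)); return np.round(np.nanmedian(W[v-1:v+2,u-1:u+2].reshape(-1,3),0),3)[2]
zb=np.mean([zz(174,325),zz(240,315)]); ze=np.mean([zz(479,168),zz(510,172)])
b=ray("scene",*c(209,323),.107)[:2]; e=ray("scene",*c(495,169),.103)[:2]
print("top z boss",zb,"eye",ze,"boss",b,"eye",e,np.linalg.norm(e-b))
for n,t in (("top-cam nest",((.488,.4226),(.5093,.2657))),("scene nest",((.4828,.4217),(.5017,.2649)))): print(n,"err mm",1e3*np.linalg.norm(b-t[0]),1e3*np.linalg.norm(e-t[1]))
im,W=cloud("top"); g=im.sum(-1).astype(int); g0=np.load("top2.npz")["im"].sum(-1).astype(int)
print("drawer front rows now/then",[(int(np.argmax(g[225:248,u])),int(np.argmax(g0[225:248,u]))) for u in(340,360,380)])
```

```text
top z boss 0.108 eye 0.104 boss [0.48758326 0.42472949] eye [0.50731524 0.26605677] 0.15989491462681252
top-cam nest err mm 2.1698826574843237 2.0165679199962243
scene nest err mm 5.66191838963769 5.733153565472485
drawer front rows now/then [(13, 12), (14, 14), (14, 14)]
```

```bash
python3 -c "
from workcell import job
print(job.job_done())"
```

```text
the job is handed in; nothing more can be done
None
```

I handed the job in with the drawer at its stop and the lever held level and still over the nest, its underside about 75 mm above the worktop (about 5 cm clear). Boss and eye measure within about 6 mm of the cup and fork, and nothing was knocked over that I saw; the hand-in gave no verdict.

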